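# Load the check standard through the feeder's one-way flap

## Task

Load the tallest of the five round standards on the tray into the sample feeder for the drift check: stand it in the open bay of the feeder and slide it down the channel, through the sprung one-way flap and on until it seats firmly on the sprung stop hidden under the hood - feel for the stop, do not ram it. Then ease off slowly along the channel before letting go, so that the standard is not thrown back at the flap and the flap springs fully shut behind it. Leave the other standards standing on the tray.

Things in the scene. Friction and masses are not known exactly. Their poses are not given: they have to be found in the camera images.
- standard_2: loose cylindrical metal standard standing on the tray, 36 mm in diameter, 34 mm tall; origin at the centre of its underside, z along its axis. The tallest of the five: the one to load. About 0.27 kg. Where on the tray it stands varies.
- standard_0: loose cylindrical metal standard standing on the tray, 38 mm in diameter, 28 mm tall; origin at the centre of its underside, z along its axis. Stays on the tray.
- standard_1: loose cylindrical metal standard standing on the tray, 40 mm in diameter, 22 mm tall; origin at the centre of its underside, z along its axis. Stays on the tray.
- standard_3: loose cylindrical metal standard standing on the tray, 45 mm in diameter, 20 mm tall; origin at the centre of its underside, z along its axis. Stays on the tray.
- standard_4: loose cylindrical metal standard standing on the tray, 40 mm in diameter, 26 mm tall; origin at the centre of its underside, z along its axis. Stays on the tray.
- sample_tray: shallow grey tray, fixed, 150 mm (its x) by 240 mm (its y), 18 mm high rim, floor 3 mm thick; origin at the centre of its underside. The standards stand in the five-spot pattern on it, 68 mm or more between centres, in rows 80 mm apart along its y.
- feeder: sample feeder, fixed: dark metal base plate 8 mm thick, 226 mm long, 80 mm wide, with two steel guide rails and a grey sheet hood on its far end. Origin on its underside, mid-channel, at the shut flap; x is the feed direction (toward the hood), z up. Channel floor at z = 8 mm, rail tops at z = 22 mm; channel 40 mm wide from x = -22 mm on; open from above up to the hood.
- bay (a point): middle of the floor of the open loading bay (feeder x = -52 mm, z = 8 mm): a funnel between the rails from x = -92 mm (57 mm wide) to x = -22 mm (40 mm wide). A standard stood here is in front of the flap; the bay is the way in.
- hood_edge (a point): middle of the hood's front edge, outside of the roof: feeder x = 66 mm, z = 55 mm. The standard goes partly under it (roof inside 52 mm above the table); a pusher does not: it comes from behind the standard, best above rails and flap (its tip more than 24 mm above the table).
- flap (a joint): hinge of the flap: 0 = shut across the channel, 1.57 = folded open into the right-hand rail. It opens only in the feed direction, against a light spring (about 1 N on the standard), and springs shut by itself.
- flap_pin (a point): steel leaf of the flap, 29 mm long from its hinge pin, 12 mm high, from 10 to 21 mm above the table; this point is the foot of the pin, in the right-hand rail at feeder x = 0, y = -23.5 mm. It can shut behind the standard only when the centre of the standard is more than 41 mm past x = 0. More than 20 N bends it.
- end_stop: the stop under the hood: adjusting screw, carrier, sprung plunger with a flat upright face. Its origin is the feeder's and does not tell where the plunger is: the carrier is set differently each time and not measured. The plunger yields from about 4 N, rises 6 N per mm and bottoms after 2 mm at 16 N. Firmly seated: over 8 N for a moment; over 18 N is ramming.
- channel_end (a point): point on the channel floor at feeder x = 60 mm. The standard first touches the hidden plunger when its centre is somewhere from 12 mm before to 12 mm after this point. Sliding friction and the flap add 1 to 4 N to what a pusher feels. Let go suddenly, the spring throws the standard back at the flap; if the pusher is drawn back at 20 mm/s or less it follows and stays by the stop.

How it is judged:
By the outcome, as a careful person would: the job done as asked, in the order asked, and still so for the second after the job is handed in, with the robot touching nothing.
It also fails if it takes over 58 s, if anything falls off the work surface, if the arm or the gripper's body presses on something with over 40 N, if the wrist force passes 120 N, or if a joint passes its speed limit or range.

## Robot

A 7-joint arm with a two-finger parallel gripper is mounted at the origin on a cart in front of the work surface, level with it; the furniture and walls round the work are solid. World frame = base frame: x ahead of the robot, y to its left, z up, the work surface at z = 0. Lengths are in m, angles in rad, forces in N, time in s.
With the tool pointing down it reaches from about 0.425 to 0.925 m from the base axis. Payload 6.8 kg.
Tool frame: the origin (TCP) lies at the very end of the fingers, on their centre line; the grasp point (between the pads) lies 19 mm behind it; z points along the fingers, y is the line along which they close (so a half turn about z gives the same grasp; the last joint's range is limited). The gripper opens to 85 mm and grips with 20 to 120 N. Pads are 22 mm wide; open, the fingers measure 114 mm over their backs; the gripper's body (76 mm by 85 mm) begins 54 mm behind the grasp point. The pads swing forward as they close: fully open they stand 13 mm farther back than shut.
Start: joints at [-1.273, 0.477, 0.022, 1.555, -0.011, 1.109, -0.083], TCP at [0.266, 0.62, 0.204] pointing down, gripper open.
Joint ranges: [-2.96, 2.96], [-0.34, 2.1], [-1.41, 1.46], [0.24, 2.44], [-1.37, 4.51], [0.17, 1.92], [-2.96, 2.96]. Speed limits (rad/s): [2.39, 2.39, 3.14, 3.14, 3.14, 3.14, 3.14].

## Interface

Orientations are given as a unit quaternion [w, x, y, z].
In Python, from station import monitor, eyes, bot gives the robot as it stands.
- The arm moves only by the shell command python3 -m creep 'ROWS' [FORCE]. ROWS is a JSON list of rows, 1 to 20 of them, each of 5 numbers: dx, dy, dz in m, then a turn about the tool's z in rad, then the opening from 0.0 (shut) to 1.0 (fully open); each row shifts and turns the commanded pose from where the row before left it, along the tool's axes as they then stand; what a row does not reach is not made up. A row lasts 1/10 s, in which the tool goes at most 0.05 m and 0.15 rad, less where a joint would pass 70% of its speed; a pose out of reach is approached as far as the arm can. The fingers move at their own pace and stop on an object; FORCE is the grip in N (left out, the last holds). Time passes only in rows, so rows that do not move let the fingers close. It prints the time, the measured TCP pose, the force, the opening and the grip force at its end.
- monitor.get_obs(): the state, without advancing time (a new reading comes with each control period).
- eyes.read_camera(name): name is "scene" or "top" or "wrist"; returns the picture (400x640x3 uint8, blue, green, red); there is no depth.
- eyes.camera_info(name): a dict with "vertical_fov" (degrees; the focal length in pixels is half the picture's height over the tangent of half this angle, whatever the lens; pixels are square), "cx", "cy" (the principal point, pixels), "view" (4x4, takes a point from world to camera coordinates); the wrist camera has in their place "hand_eye" (4x4, takes a point from camera to tool coordinates, whose origin is the TCP and whose axes are the flange's). Camera axes: x right, y up, looking along -z (the intrinsics and any distortion apply to the point x, -y, -z); pixel columns grow to the right and rows downward; lengths in m; the calibration is good to about 2 mm. A picture is of the moment at which its call begins: read the wrist's pose just before it. camera_info takes no time and is no camera call.
- bot.hand_in(): hands the job in; it is judged then, once.
The state is a dict: "t": time; "q": joint angles; "joint_vel": joint speeds; "joint_torque": joint torques, N m; "eef_pos": TCP position; "tool_rot": TCP orientation; "contact_force": force on the tool from outside, world axes, zero at the start; "torque": the same for the moment, N m; "gripper_width": opening from 0.0 (shut) to 1.0 (fully open); "grasp_force": force on a finger pad.
Only numpy, scipy, OpenCV 4.12 (cv2) and the standard library are available. Lean on these libraries where they do the work, as an engineer would, in place of code of your own. Each camera call takes 0.05 s, during which the arm holds its last target. There are 200 camera calls.

## Working session

There is one attempt and no reset: what is moved stays moved. The work goes in short steps, Python scripts to look and compute and a shell command to move; the robot and the scene stay as the last step left them, time stands still between calls to the robot, and variables do not carry over. Pictures are saved under pics/ and viewed, at most 10 in all, crops included, and the job is handed in when it is done.

```bash
mkdir -p pics; ls
python3 - <<'E'
from station import monitor, eyes, bot
import cv2
o=monitor.get_obs(); print(o)
for n in("scene","top","wrist"):
    print(n,eyes.camera_info(n))
for n in("scene","top"):
    cv2.imwrite(f"pics/{n}0.png",eyes.read_camera(n))
E
```

```text
pics
{'t': 0.0, 'q': array([-1.27306449,  0.47781367,  0.02232387,  1.55643656, -0.0114987 ,
        1.10928153, -0.08310674]), 'joint_vel': array([-0.00052331,  0.00032659, -0.00038177, -0.0004871 , -0.00150118,
        0.0006996 , -0.00180802]), 'joint_torque': array([-1.36814703e-05, -5.96448290e+01,  1.60756577e+00, -2.81196839e+01,
        1.23274143e-02,  9.52168659e-03,  7.80283624e-07]), 'eef_pos': array([0.26623711, 0.61959053, 0.20262263]), 'tool_rot': array([-1.18962362e-04,  2.01511652e-01,  9.79485699e-01, -8.97734192e-04]), 'contact_force': array([ 0.28148255, -0.29957368, -0.33703143]), 'torque': array([-0.06231799, -0.04145673, -0.01117109]), 'grasp_force': 0.0, 'gripper_width': 0.9988185774350379}
scene {'vertical_fov': 55.67764528178678, 'cx': 321.5416516655609, 'cy': 199.7474366718928, 'view': array([[-0.51743632, -0.85562122, -0.01311445,  0.35846656],
       [ 0.48571732, -0.30628573,  0.81869881, -0.29901808],
       [-0.70451284,  0.41725458,  0.5740734 , -0.53056598],
       [ 0.        ,  0.        ,  0.        ,  1.        ]])}
top {'vertical_fov': 42.96954681815293, 'cx': 328.0684154158887, 'cy': 206.23965958631211, 'view': array([[-0.00895292, -0.99988216,  0.01247022,  0.08837677],
       [ 0.9962426 , -0.00784464,  0.08625052, -0.57317196],
       [-0.08614253,  0.01319556,  0.99619543, -0.89825215],
       [ 0.        ,  0.        ,  0.        ,  1.        ]])}
wrist {'vertical_fov': 61.78908663170943, 'cx': 323.1260289275199, 'cy': 201.98836887732853, 'hand_eye': array([[ 3.61705017e-04,  9.60392792e-01,  2.78649520e-01,
         7.08270242e-02],
       [ 9.99999926e-01, -3.84072342e-04,  2.56785592e-05,
         8.63354157e-04],
       [ 1.31683077e-04,  2.78649490e-01, -9.60392859e-01,
        -1.70649576e-01],
       [ 0.00000000e+00,  0.00000000e+00,  0.00000000e+00,
         1.00000000e+00]])}
```

View pics/top0.png

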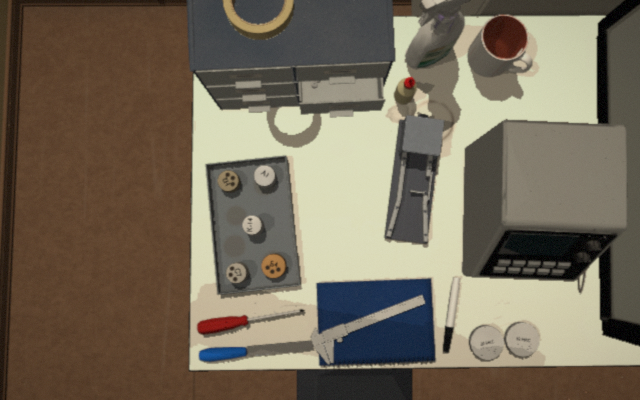

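View pics/scene0.png

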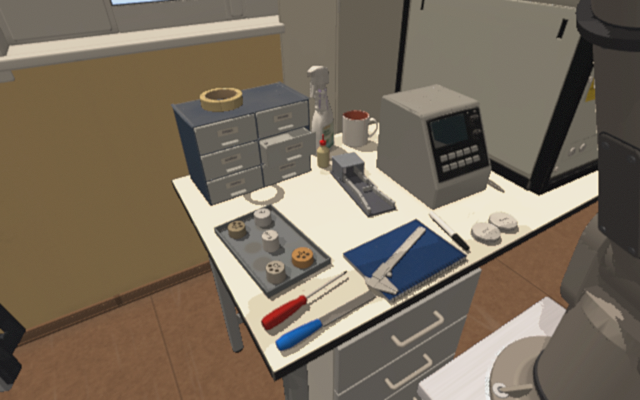

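The top view shows the tray with five standards at about (228,181), (264,175), (252,225), (236,272), (274,265). The feeder runs from about (407,243) up to the hood at (423,117). I'll enlarge both views and check the scale.

```bash
cat > h.py <<'E'
import numpy as np, cv2
from station import monitor, eyes, bot
def K(n):
    c=eyes.camera_info(n); f=200/np.tan(np.radians(c["vertical_fov"])/2); return c,f
def wpose():
    from scipy.spatial.transform import Rotation as R
    o=monitor.get_obs(); w,x,y,z=o["tool_rot"]; T=np.eye(4); T[:3,:3]=R.from_quat([x,y,z,w]).as_matrix(); T[:3,3]=o["eef_pos"]; return T
def c2w(n,T=None):
    c,f=K(n); return (T@c["hand_eye"]) if n=="wrist" else np.linalg.inv(c["view"])
def ray(n,u,v,z,T=None):
    c,f=K(n); M=c2w(n,T); d=M[:3,:3]@np.array([(u-c["cx"])/f,-(v-c["cy"])/f,-1]); p=M[:3,3]; return p+d*(z-p[2])/d[2]
def proj(n,P,T=None):
    c,f=K(n); M=np.linalg.inv(c2w(n,T)); P=np.atleast_2d(P); q=P@M[:3,:3].T+M[:3,3]; return np.c_[c["cx"]+f*q[:,0]/-q[:,2], c["cy"]-f*q[:,1]/-q[:,2]]
E
python3 - <<'E'
from h import *
r=[ray("top",u,v,.018) for u,v in[(207,163),(288,156),(300,286),(219,295)]]
print(np.round(r,4)); print([np.linalg.norm(r[i]-r[i-1]) for i in range(4)])
f=[ray("top",u,v,.008) for u,v in[(387,238),(426,244)]]; g=[ray("top",u,v,.055) for u,v in[(409,115),(442,119),(437,154),(402,149)]]
print(np.round(f+g,4))
for u,v in[(228,181),(264,175),(252,225),(236,272),(274,265)]: print(np.round(ray("top",u,v,.028),4))
a=cv2.imread("pics/top0.png");b=cv2.imread("pics/scene0.png")
A=cv2.resize(a[145:305,195:315],None,fx=3.6,fy=3.6,interpolation=cv2.INTER_CUBIC)
B=cv2.resize(a[105:255,375:455],None,fx=3.84,fy=3.84,interpolation=cv2.INTER_CUBIC)
cv2.imwrite("pics/t1.png",np.hstack([A,B[:576]]))
cv2.imwrite("pics/s1.png",cv2.resize(b[195:300,205:345],None,fx=5.5,fy=5.5,interpolation=cv2.INTER_CUBIC))
E
```

```text
[[0.6559 0.305  0.018 ]
 [0.6679 0.1564 0.018 ]
 [0.4306 0.1353 0.018 ]
 [0.416  0.2808 0.018 ]]
[np.float64(0.2410802528213159), np.float64(0.1490707115557623), np.float64(0.2382419183835269), np.float64(0.1461542866417244)]
[[ 0.5158 -0.0246  0.008 ]
 [ 0.5041 -0.0962  0.008 ]
 [ 0.7336 -0.0621  0.055 ]
 [ 0.726  -0.121   0.055 ]
 [ 0.6628 -0.1103  0.055 ]
 [ 0.6722 -0.0482  0.055 ]]
[0.6209 0.2644 0.028 ]
[0.6314 0.1994 0.028 ]
[0.5408 0.2207 0.028 ]
[0.4571 0.2489 0.028 ]
[0.4689 0.1812 0.028 ]
```

View pics/t1.png

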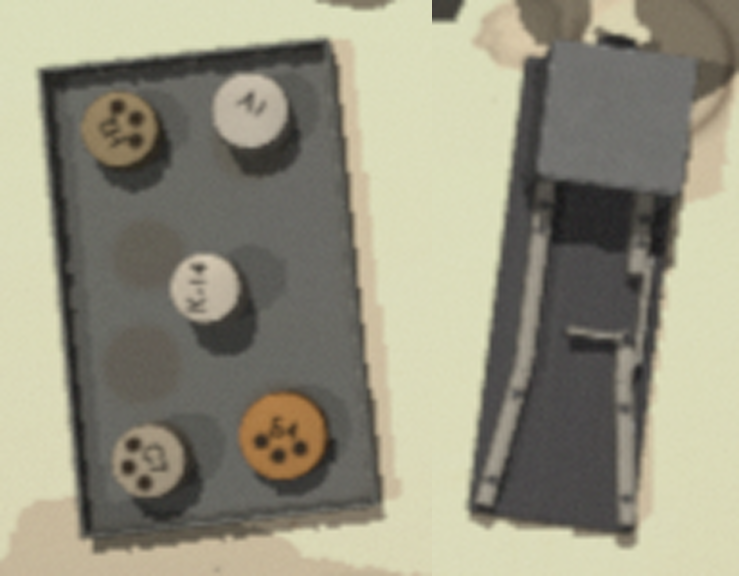

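View pics/s1.png

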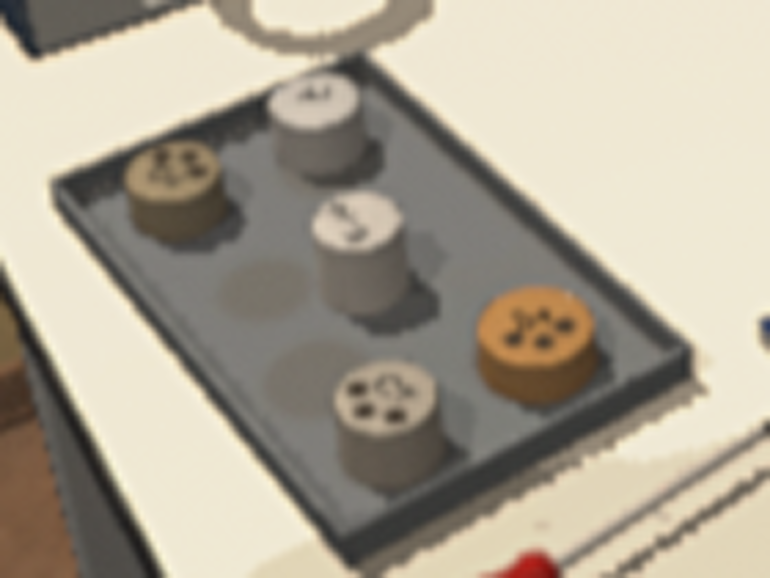

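The centre standard in the top view, at (252,225), is the narrowest and has the longest visible side in the scene view, so it is standard_2. Its top is at z≈37 mm. The tray measures 147x240 mm, so the scale holds. I'm moving above it now.

```bash
python3 -m creep '[[-0.0342,-0.0215,0.005,0,1],[-0.0342,-0.0215,0.005,0,1],[-0.0342,-0.0215,0.005,0,1],[-0.0342,-0.0215,0.005,0,1],[-0.0342,-0.0215,0.005,0,1],[-0.0342,-0.0215,0.005,0,1],[-0.0342,-0.0215,0.005,0,1],[-0.0342,-0.0215,0.005,0,1],[-0.0342,-0.0215,0.005,0,1],[-0.0342,-0.0215,0.005,0,1],[-0.0342,-0.0215,0.005,0,1],[-0.0342,-0.0215,0.005,0,1],[0,0,0,-0.112,1],[0,0,0,-0.113,1],[0,0,0,0,1],[0,0,0,0,1]]' 40
cat >> h.py <<'E'
def delta(x,y,z,yaw_y=None):
    """tool-axis delta to world target; yaw_y: wanted angle of tool y axis (deg)"""
    T=wpose(); d=T[:3,:3].T@(np.array([x,y,z])-T[:3,3]); a=np.degrees(np.arctan2(T[1,1],T[0,1]))
    print("tool y deg %.2f"%a,"delta",np.round(d,4), "" if yaw_y is None else "turn %.4f"%-np.radians(yaw_y-a))
E
python3 - <<'E'
from h import *
from scipy.optimize import least_squares
T=wpose(); im=eyes.read_camera("wrist"); cv2.imwrite("pics/w1.png",im); np.save("w1T.npy",T); print(np.round(T,4))
t=lambda u,v:((u-432)/3.84+375, v/3.84+105)
obs=[((-.092,.040,.008),t(470,513)),((.134,.040,.008),t(528,58)),((0,-.0235,.022),t(627,338)),]
hood=[t(538,182),t(680,196)]
def F(p):
    c,s=np.cos(p[2]),np.sin(p[2]); w=lambda q:np.array([p[0]+c*q[0]-s*q[1],p[1]+s*q[0]+c*q[1],q[2]])
    r=[proj("top",w(a))[0]-b for a,b in obs]; r.append(proj("top",w((.066,0,.055)))[0]-np.mean(hood,0)); return np.ravel(r)
s=least_squares(F,[.6,-.07,-.17]); print(np.round(s.x,4),np.round(s.fun,1))
E
```

```text
t: 1.7
eef_pos: [0.5414, 0.2212, 0.1434]
tool_rot: [-0.0, 0.092, 0.996, -0.0]
contact_force: [0.5, -0.6, 0.1]
gripper_width: 1.001
grasp_force: 0.0
[[-9.832e-01  1.825e-01 -6.000e-04  5.414e-01]
 [ 1.825e-01  9.832e-01 -0.000e+00  2.212e-01]
 [ 5.000e-04 -1.000e-04 -1.000e+00  1.434e-01]
 [ 0.000e+00  0.000e+00  0.000e+00  1.000e+00]]
[ 0.599  -0.0729 -0.1456] [-0.4  0.5 -0.3 -0.4  0.4  0.8  0.2 -0.9]
```

View pics/w1.png

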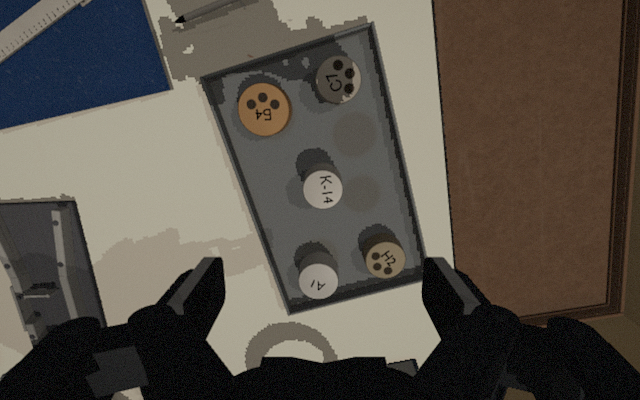

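The wrist view shows K-14, the target, at (322,189). The fingers are clear of the neighbouring standards, and the feeder's near-left corner is at about (75,200). Next I'll refine the target position.

Run:
```python
from h import *
T=np.load("w1T.npy"); im=cv2.imread("pics/w1.png"); g=cv2.cvtColor(im,cv2.COLOR_BGR2GRAY)
m=(g[160:220,290:355]>140).astype(np.uint8); n,l,st,ce=cv2.connectedComponentsWithStats(m); i=1+np.argmax(st[1:,4]); print(st[i],ce[i]+[290,160])
a=ce[i]+[290,160]; p=ray("wrist",*a,.037,T); print("wrist",p, "diam mm", st[i,2]*np.linalg.norm(ray("wrist",0,0,.037,T)-ray("wrist",1,0,.037,T))*1e3)
t=cv2.cvtColor(cv2.imread("pics/top0.png"),cv2.COLOR_BGR2GRAY); m=(t[205:245,235:270]>130).astype(np.uint8); n,l,st,ce=cv2.connectedComponentsWithStats(m); i=1+np.argmax(st[1:,4]); b=ce[i]+[235,205]; print(st[i],b,"top",ray("top",*b,.037))
s=cv2.imread("pics/scene0.png"); b=(205+358/5.5,195+220/5.5); print("scene",ray("scene",*b,.037))
print("feeder corner w",ray("wrist",75,200,.008,T), "pen tip?")
c,sn=np.cos(-.1456),np.sin(-.1456); print("corner pred",.599-.092*c-.04*sn,-.0729-.092*sn+.04*c)
delta(p[0],p[1],.018,81.0)
```

```text
[ 15  12  37  36 870] [322.74597701 189.92758621]
wrist [0.54045531 0.22190089 0.037     ] diam mm 27.184010290547224
[  7  10  19  19 268] [251.37313433 224.17537313] top [0.54179732 0.22063522 0.037     ]
scene [0.53868528 0.21922511 0.037     ]
feeder corner w [ 0.51437232 -0.01311725  0.008     ] pen tip?
corner pred 0.5137768933159901 -0.019975316844350735
tool y deg 79.51 delta [0.001  0.0004 0.1254] turn -0.0259
```

```bash
python3 -m creep '[[0,0,0.03,-0.03,1],[0,0,0.03,0,1],[0,0,0.03,0,1],[0,0,0.025,0,1],[0,0,0.01,0,0.8],[0,0,0,0,0.3],[0,0,0,0,0.2],[0,0,0,0,0.2],[0,0,0,0,0.2],[0,0,0,0,0.2]]' 50
```

```text
t: 2.75
eef_pos: [0.5422, 0.2214, 0.0195]
tool_rot: [0.001, 0.075, 0.997, 0.0]
contact_force: [0.6, -0.1, 0.1]
gripper_width: 0.201
grasp_force: 0.0
```

Run:
```python
from h import *
cv2.imwrite("pics/w2.png",eyes.read_camera("wrist"))
```

```text
(no output)
```

View pics/w2.png

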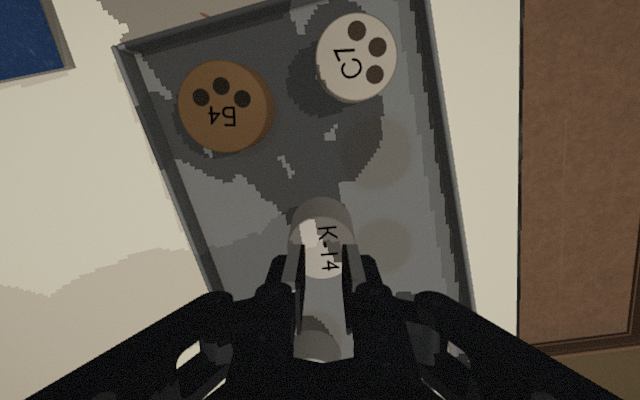

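The fingers shut to 0.2 without gripping. K-14 is still standing at about (322,240), nearer the base than the finger tips. I'll compute where it stands relative to the TCP.

Run:
```python
from h import *
T=wpose(); print(T.round(4))
print("tcp px",proj("wrist",T[:3,3],T))
for y in(-.0085,.0085):print("grasp pads px",proj("wrist",(T@[0,y,-.003,1])[:3],T),proj("wrist",(T@[0,y,-.019,1])[:3],T))
for v in(238,245,250):print(ray("wrist",322,v,.037,T))
print("bottom front edge (321,197)->",ray("wrist",321,197,.003,T))
for n,u,v in(("B4",225,103),("L",356,57)):print(n,ray("wrist",u,v,.023,T))
print("wrist1 check B4",ray("wrist",264,108,.023,np.load("w1T.npy")),ray("wrist",336,78,.031,np.load("w1T.npy")))
print("top B4",ray("top",273.3,266,.023))
```

```text
[[-9.886e-01  1.504e-01  1.000e-03  5.421e-01]
 [ 1.504e-01  9.886e-01  6.000e-04  2.213e-01]
 [-9.000e-04  8.000e-04 -1.000e+00  1.930e-02]
 [ 0.000e+00  0.000e+00  0.000e+00  1.000e+00]]
tcp px [[321.56974681 238.89008659]]
grasp pads px [[305.81986601 241.0188132 ]] [[304.20743403 253.66013911]]
grasp pads px [[337.26871355 241.03080267]] [[338.57953373 253.67325792]]
[0.53439487 0.22280609 0.037     ]
[0.53807656 0.22224386 0.037     ]
[0.54073503 0.22183789 0.037     ]
bottom front edge (321,197)-> [0.52286954 0.22389022 0.003     ]
B4 [0.46444002 0.18649249 0.023     ]
L [0.45363027 0.25098106 0.023     ]
wrist1 check B4 [0.4653895  0.18572233 0.023     ] [0.45361821 0.24873605 0.031     ]
top B4 [0.46698249 0.18292865 0.023     ]
```

Run:
```python
from h import *
im=cv2.imread("pics/w2.png"); c=im[180:370,220:430]; c=cv2.convertScaleAbs(c,alpha=1.6,beta=10)
cv2.imwrite("pics/w2c.png",cv2.resize(c,None,fx=3,fy=3,interpolation=cv2.INTER_CUBIC))
```

```text
(no output)
```

View pics/w2c.png

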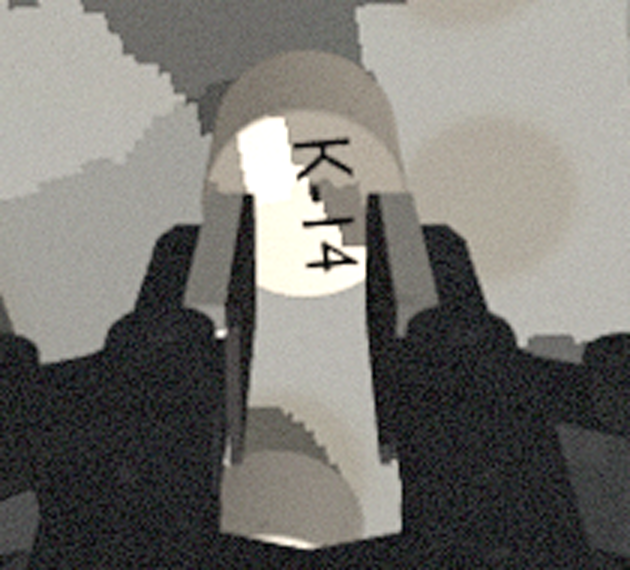

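The picture shows the pads above the disc of K-14. By triangulation (pad gap and row), the finger tips are really about 28 mm behind the reported TCP when nearly shut and about 40 mm when open. They closed over the top and touched nothing. I'll open partly, go about 28 mm lower, and check by feel.

```bash
python3 -m creep '[[0,0,0,0,0.65],[0,0,0,0,0.65],[0,0,0,0,0.65],[0,0,0.009,0,0.65],[0,0,0.009,0,0.65],[0,0,0,0,0.65]]' 50 && python3 -m creep '[[0,0,0.005,0,0.65],[0,0,0.005,0,0.65],[0,0,0,0,0.3],[0,0,0,0,0.2],[0,0,0,0,0.2],[0,0,0,0,0.2],[0,0,0,0,0.2]]' 50
```

```text
t: 3.4
eef_pos: [0.5403, 0.2205, -0.0013]
tool_rot: [-0.001, 0.075, 0.997, -0.001]
contact_force: [1.0, -0.8, 0.8]
gripper_width: 0.648
grasp_force: 0.0
t: 4.1
eef_pos: [0.5416, 0.2211, -0.0095]
tool_rot: [-0.0, 0.075, 0.997, -0.0]
contact_force: [-0.5, -0.0, -2.8]
gripper_width: 0.402
grasp_force: 49.9
```

Gripped at 0.40 (about 34 mm) with 50 N. I'll lift, then carry it over the feeder so the wrist camera sees the bay.

```bash
python3 -m creep '[[0,0,-0.02,0,0.2],[0,0,-0.035,0,0.2],[0,0,-0.04,0,0.2],[0,0,-0.035,0,0.2],[-0.0132,-0.0348,0,0,0.2],[-0.0132,-0.0348,0,0,0.2],[-0.0132,-0.0348,0,0,0.2],[-0.0132,-0.0348,0,0,0.2],[-0.0132,-0.0348,0,0,0.2],[-0.0132,-0.0348,0,0,0.2],[-0.0132,-0.0348,0,0,0.2],[-0.0132,-0.0348,0,0,0.2],[0,0,0,0,0.2],[0,0,0,0,0.2],[0,0,0,0,0.2]]'
python3 - <<'E'
from h import *
T=wpose(); im=eyes.read_camera("wrist"); np.save("w3T.npy",T); cv2.imwrite("pics/w3.png",im)
E
```

```text
t: 5.6
eef_pos: [0.6039, -0.0684, 0.1203]
tool_rot: [-0.0, 0.075, 0.997, 0.0]
contact_force: [-0.9, -0.2, -3.2]
gripper_width: 0.4
grasp_force: 50.5
```

View pics/w3.png

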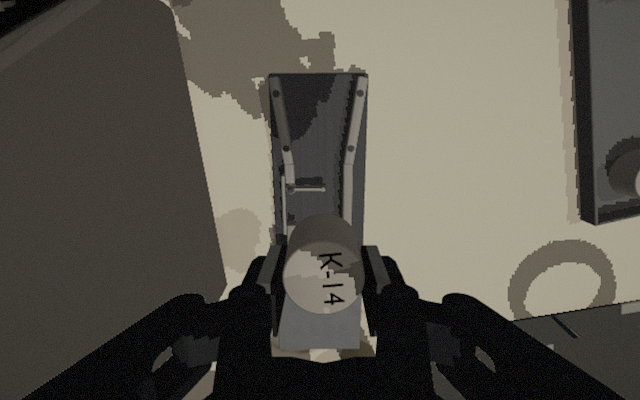

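The view shows the bay funnel clearly: near base corners at (270,74) and (367,74), flap pin at about (287,187), and K-14 held at (323,275). I'll fit the feeder pose.

```bash
cat > fit.py <<'E'
from h import *
from scipy.optimize import least_squares
T=np.load("w3T.npy")
obs=[((-.092,-.040,.008),(269,74)),((-.092,.040,.008),(368,74)),((0,-.0235,.022),(287,188))]
def W(p,q):
    c,s=np.cos(p[2]),np.sin(p[2]); return np.array([p[0]+c*q[0]-s*q[1],p[1]+s*q[0]+c*q[1],q[2]])
F=lambda p:np.ravel([proj("wrist",W(p,a),T)[0]-b for a,b in obs])
s=least_squares(F,[.6,-.07,-.15]); p=s.x
if __name__=="__main__":
    print(np.round(p,4),np.round(s.fun,1))
    d=T[:3,0]; print("gripper yaw (deg)",np.degrees(np.arctan2(-d[1],-d[0])),"feeder",np.degrees(p[2]))
    # held disc: top at TCP z +.0125+.034
    zt=T[2,3]+.0465; print("disc centre",ray("wrist",323.5,275,zt,T)," tcp",T[:3,3])
    b=W(p,(-.052,0,.008)); b2=W([.599,-.0729,-.1456],(-.052,0,.008)); print("bay",b,b2)
    im=cv2.imread("pics/w3.png")
    for q in [(-.092,.0285,.022),(-.022,.02,.022),(-.092,-.0285,.022),(-.022,-.02,.022),(0,.0055,.021)]: print(q,proj("wrist",W(p,q),T).round(1))
E
python3 fit.py
```

```text
[ 0.6003 -0.0729 -0.1705] [-1.3 -1.8  0.6  0.5  0.7  1.6]
gripper yaw (deg) -8.552939949727367 feeder -9.769668942019859
disc centre [ 0.60092669 -0.06699466  0.16680211]  tcp [ 0.60390561 -0.06842506  0.12030211]
bay [ 0.54910097 -0.06406084  0.008     ] [ 0.54755021 -0.06535552  0.008     ]
(-0.092, 0.0285, 0.022) [[355.8  72.5]]
(-0.022, 0.02, 0.022) [[341.1 164.4]]
(-0.092, -0.0285, 0.022) [[280.1  70.7]]
(-0.022, -0.02, 0.022) [[291.8 163.3]]
(0, 0.0055, 0.021) [[322.7 190. ]]
```

The wrist and top fits agree within 2 mm. I'll move over the bay and lower until just above the rails.

```bash
python3 -m creep '[[0.0178,-0.0015,0,0.015,0.2],[0.0178,-0.0015,0,0,0.2],[0.0178,-0.0015,0,0,0.2],[0,0,0.03,0,0.2],[0,0,0.03,0,0.2],[0,0,0.03,0,0.2],[0,0,0.02,0,0.2],[0,0,0,0,0.2],[0,0,0,0,0.2]]'
python3 - <<'E'
from h import *
T=wpose(); im=eyes.read_camera("wrist"); np.save("w4T.npy",T); cv2.imwrite("pics/w4.png",im)
E
```

```text
t: 6.55
eef_pos: [0.551, -0.0648, 0.0109]
tool_rot: [-0.0, 0.082, 0.997, 0.0]
contact_force: [-0.1, -0.7, -1.9]
gripper_width: 0.401
grasp_force: 50.5
```

View pics/w4.png

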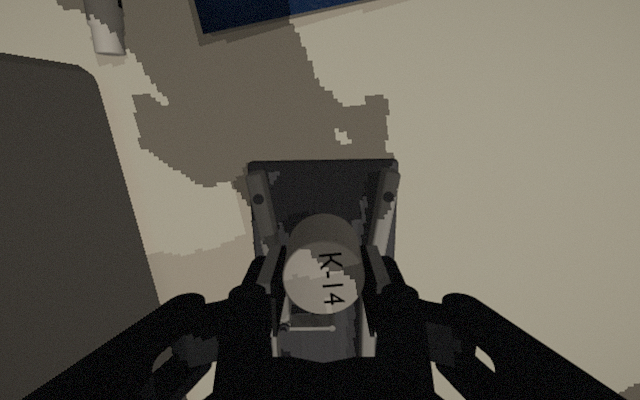

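K-14 is centred between the rails, with base corners at (249,161) and (398,158) and the flap leaf ahead at row 327. Lowering gently.

```bash
python3 -m creep '[[0,0,0.004,0,0.2],[0,0,0.004,0,0.2],[0,0,0.003,0,0.2],[0,0,0.002,0,0.2],[0,0,0.001,0,0.2],[0,0,0,0,0.2]]'
```

```text
t: 7.2
eef_pos: [0.5507, -0.0659, -0.0036]
tool_rot: [-0.0, 0.083, 0.997, 0.0]
contact_force: [-0.1, 0.5, -3.0]
gripper_width: 0.404
grasp_force: 50.5
```

```bash
python3 -m creep '[[0,0,0.001,0,0.2],[0,0,0,0,0.3],[0,0,0,0,0.65],[0,0,0,0,0.65],[0,0,0,0,0.65],[0,0,-0.015,0,0.65],[0,0,-0.025,0,0.65],[0.02,0,0,0,0],[0.025,0,0,0,0],[0,0,0,0,0],[0,0,0,0,0],[0,0,0,0,0]]'
python3 - <<'E'
from h import *
T=wpose(); im=eyes.read_camera("wrist"); np.save("w5T.npy",T); cv2.imwrite("pics/w5.png",im); print(T.round(4)[:3])
import fit; p=[.5997,-.0729,-.163]
delta(*fit.W(p,(-.095,0,0))[:2],-.0005,90-np.degrees(.163))
E
```

```text
t: 8.4
eef_pos: [0.5078, -0.0585, 0.0364]
tool_rot: [0.001, 0.083, 0.997, 0.0]
contact_force: [-0.6, -0.5, 0.1]
gripper_width: -0.0
grasp_force: 0.0
[[-9.863e-01  1.651e-01  1.900e-03  5.078e-01]
 [ 1.651e-01  9.863e-01 -0.000e+00 -5.850e-02]
 [-1.900e-03  3.000e-04 -1.000e+00  3.640e-02]]
tool y deg 80.50 delta [0.002  0.0007 0.0366] turn -0.0029
```

View pics/w5.png

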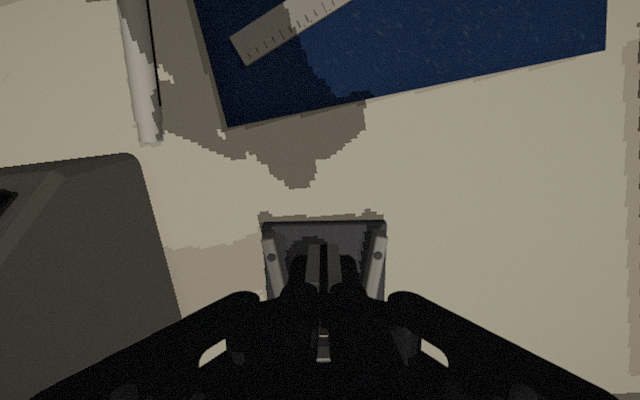

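The shut fingers are centred in the channel behind K-14, tips at about (325,245). That was picture 10, so from here I go by force and position. I'll lower behind the standard and make first contact.

```bash
cat > g.py <<'E'
import sys; from fit import *
p=[.5997,-.0729,-.163]; o=monitor.get_obs(); d=np.array([np.cos(p[2]),np.sin(p[2])]); e=np.array([-d[1],d[0]])
r=o["eef_pos"][:2]-p[:2]; f=-o["contact_force"][:2]@d
print("t %.2f est centre x %.1f lat %.1f z %.1f mm  feedF %.2f latF %.2f Fz %.2f"%(o["t"],(r@d)*1e3+29,(r@e)*1e3,o["eef_pos"][2]*1e3,f,o["contact_force"][:2]@e,o["contact_force"][2]))
sys.exit(0 if f<(float(sys.argv[1]) if len(sys.argv)>1 else 5.5) else 1)
E
python3 -m creep '[[0,0,0.012,0,0],[0,0,0.014,0,0],[0,0,0.008,0,0],[0,0,0.004,0,0],[0,0,0.001,0,0],[0,0,0,0,0]]' >/dev/null; python3 g.py && python3 -m creep '[[-0.004,0,0,0,0],[-0.004,0,0,0,0],[-0.003,0,0,0,0],[-0.002,0,0,0,0],[-0.002,0,0,0,0],[-0.002,0,0,0,0]]' >/dev/null; python3 g.py && python3 -m creep '[[-0.002,0,0,0,0],[-0.002,0,0,0,0],[-0.002,0,0,0,0],[-0.002,0,0,0,0],[-0.002,0,0,0,0]]' >/dev/null; python3 g.py
```

```text
t 9.05 est centre x -65.2 lat -0.9 z -3.5 mm  feedF -0.49 latF 0.40 Fz -0.31
t 9.65 est centre x -49.0 lat -0.9 z -3.5 mm  feedF 1.72 latF 0.19 Fz 2.26
t 10.15 est centre x -38.2 lat -0.9 z -3.5 mm  feedF 1.59 latF 1.04 Fz -0.02
```

Contact: the push force is about 1.6 N, consistent with sliding friction. I'll push on through the flap with guards.

```bash
python3 -m creep '[[-0.003,0,0,0,0],[-0.004,0,0,0,0],[-0.004,0,0,0,0],[-0.004,0,0,0,0],[-0.004,0,0,0,0],[-0.004,0,0,0,0]]' >/dev/null; python3 g.py && python3 -m creep '[[-0.003,0,0,0,0],[-0.003,0,0,0,0],[-0.003,0,0,0,0],[-0.003,0,0,0,0],[-0.003,0,0,0,0],[-0.003,0,0,0,0]]' >/dev/null; python3 g.py && python3 -m creep '[[-0.003,0,0,0,0],[-0.003,0,0,0,0],[-0.003,0,0,0,0],[-0.003,0,0,0,0],[-0.003,0,0,0,0]]' >/dev/null; python3 g.py && python3 -m creep '[[-0.003,0,0,0,0],[-0.003,0,0,0,0],[-0.003,0,0,0,0],[-0.003,0,0,0,0],[-0.003,0,0,0,0]]' >/dev/null; python3 g.py
```

```text
t 10.75 est centre x -15.5 lat -1.0 z -3.5 mm  feedF 3.81 latF -0.46 Fz 2.10
t 11.35 est centre x 1.5 lat -0.2 z -3.5 mm  feedF 5.43 latF 1.67 Fz 3.54
t 11.85 est centre x 18.1 lat -1.2 z -3.4 mm  feedF 0.99 latF 0.54 Fz 0.47
t 12.35 est centre x 33.1 lat -1.1 z -3.4 mm  feedF 0.51 latF 1.58 Fz -0.89
```

```bash
R='true'; python3 -m creep '[[-0.0015,0,0,0,0],[-0.0015,0,0,0,0],[-0.0015,0,0,0,0],[-0.0015,0,0,0,0],[-0.001,0,0,0,0],[-0.001,0,0,0,0]]' >/dev/null; python3 g.py && python3 -m creep '[[-0.001,0,0,0,0],[-0.0005,0,0,0,0]]' >/dev/null && python3 g.py && python3 -m creep '[[-0.001,0,0,0,0],[-0.0005,0,0,0,0]]' >/dev/null && python3 g.py && python3 -m creep '[[-0.001,0,0,0,0],[-0.0005,0,0,0,0]]' >/dev/null && python3 g.py && python3 -m creep '[[-0.001,0,0,0,0],[-0.0005,0,0,0,0]]' >/dev/null && python3 g.py && python3 -m creep '[[-0.001,0,0,0,0],[-0.0005,0,0,0,0]]' >/dev/null && python3 g.py && python3 -m creep '[[-0.001,0,0,0,0],[-0.0005,0,0,0,0]]' >/dev/null && python3 g.py && python3 -m creep '[[-0.001,0,0,0,0],[-0.0005,0,0,0,0]]' >/dev/null && python3 g.py
```

```text
t 12.95 est centre x 40.9 lat -1.1 z -3.3 mm  feedF 0.44 latF 0.51 Fz -0.78
t 13.15 est centre x 42.0 lat -1.4 z -3.4 mm  feedF 2.43 latF 0.21 Fz 1.26
t 13.35 est centre x 43.6 lat -1.4 z -3.4 mm  feedF 1.87 latF 0.04 Fz 1.31
t 13.55 est centre x 45.2 lat -1.2 z -3.4 mm  feedF 1.29 latF -1.04 Fz 1.87
t 13.75 est centre x 46.8 lat -1.2 z -3.4 mm  feedF 1.80 latF -0.50 Fz 1.57
t 13.95 est centre x 48.3 lat -1.1 z -3.4 mm  feedF 1.20 latF -0.24 Fz 1.81
t 14.15 est centre x 49.8 lat -1.1 z -3.4 mm  feedF 1.84 latF -0.08 Fz 1.01
t 14.35 est centre x 51.3 lat -1.2 z -3.4 mm  feedF 2.55 latF -0.76 Fz 1.15
```

Steady friction is about 1.8 N, so the standard is on the fingers. Continuing in 1 mm calls.

```bash
python3 -m creep '[[-0.0005,0,0,0,0],[-0.0005,0,0,0,0]]' >/dev/null && python3 g.py && python3 -m creep '[[-0.0005,0,0,0,0],[-0.0005,0,0,0,0]]' >/dev/null && python3 g.py && python3 -m creep '[[-0.0005,0,0,0,0],[-0.0005,0,0,0,0]]' >/dev/null && python3 g.py && python3 -m creep '[[-0.0005,0,0,0,0],[-0.0005,0,0,0,0]]' >/dev/null && python3 g.py && python3 -m creep '[[-0.0005,0,0,0,0],[-0.0005,0,0,0,0]]' >/dev/null && python3 g.py && python3 -m creep '[[-0.0005,0,0,0,0],[-0.0005,0,0,0,0]]' >/dev/null && python3 g.py && python3 -m creep '[[-0.0005,0,0,0,0],[-0.0005,0,0,0,0]]' >/dev/null && python3 g.py && python3 -m creep '[[-0.0005,0,0,0,0],[-0.0005,0,0,0,0]]' >/dev/null && python3 g.py && python3 -m creep '[[-0.0005,0,0,0,0],[-0.0005,0,0,0,0]]' >/dev/null && python3 g.py && python3 -m creep '[[-0.0005,0,0,0,0],[-0.0005,0,0,0,0]]' >/dev/null && python3 g.py && python3 -m creep '[[-0.0005,0,0,0,0],[-0.0005,0,0,0,0]]' >/dev/null && python3 g.py
```

```text
t 14.55 est centre x 52.1 lat -1.2 z -3.4 mm  feedF 2.26 latF 0.23 Fz 1.58
t 14.75 est centre x 53.1 lat -1.2 z -3.4 mm  feedF 2.11 latF -0.15 Fz 1.12
t 14.95 est centre x 54.1 lat -1.2 z -3.4 mm  feedF 1.99 latF -0.79 Fz 1.04
t 15.15 est centre x 55.1 lat -1.2 z -3.4 mm  feedF 1.88 latF -0.23 Fz 1.12
t 15.35 est centre x 56.1 lat -1.2 z -3.4 mm  feedF 1.35 latF 0.07 Fz 1.04
t 15.55 est centre x 57.2 lat -1.2 z -3.4 mm  feedF 1.29 latF -0.10 Fz 1.09
t 15.75 est centre x 58.2 lat -1.2 z -3.4 mm  feedF 1.83 latF 0.09 Fz 1.64
t 15.95 est centre x 59.2 lat -1.2 z -3.4 mm  feedF 1.87 latF 0.68 Fz 0.53
t 16.15 est centre x 60.2 lat -1.2 z -3.4 mm  feedF 2.33 latF 0.60 Fz 2.12
t 16.35 est centre x 61.1 lat -1.2 z -3.4 mm  feedF 0.87 latF 0.04 Fz 1.55
t 16.55 est centre x 62.1 lat -1.2 z -3.4 mm  feedF 1.72 latF -0.93 Fz 0.92
```

```bash
python3 -m creep '[[-0.0005,0,0,0,0],[-0.0005,0,0,0,0]]' >/dev/null && python3 g.py && python3 -m creep '[[-0.0005,0,0,0,0],[-0.0005,0,0,0,0]]' >/dev/null && python3 g.py && python3 -m creep '[[-0.0005,0,0,0,0],[-0.0005,0,0,0,0]]' >/dev/null && python3 g.py && python3 -m creep '[[-0.0005,0,0,0,0],[-0.0005,0,0,0,0]]' >/dev/null && python3 g.py && python3 -m creep '[[-0.0005,0,0,0,0],[-0.0005,0,0,0,0]]' >/dev/null && python3 g.py && python3 -m creep '[[-0.0005,0,0,0,0],[-0.0005,0,0,0,0]]' >/dev/null && python3 g.py && python3 -m creep '[[-0.0005,0,0,0,0],[-0.0005,0,0,0,0]]' >/dev/null && python3 g.py && python3 -m creep '[[-0.0005,0,0,0,0],[-0.0005,0,0,0,0]]' >/dev/null && python3 g.py && python3 -m creep '[[-0.0005,0,0,0,0],[-0.0005,0,0,0,0]]' >/dev/null && python3 g.py && python3 -m creep '[[-0.0005,0,0,0,0],[-0.0005,0,0,0,0]]' >/dev/null && python3 g.py && python3 -m creep '[[-0.0005,0,0,0,0],[-0.0005,0,0,0,0]]' >/dev/null && python3 g.py
```

```text
t 16.75 est centre x 63.2 lat -1.2 z -3.4 mm  feedF 1.19 latF 0.28 Fz 1.02
t 16.95 est centre x 64.2 lat -1.2 z -3.4 mm  feedF 1.27 latF -0.13 Fz 1.97
t 17.15 est centre x 65.2 lat -1.2 z -3.4 mm  feedF 1.98 latF -0.11 Fz 1.51
t 17.35 est centre x 66.1 lat -1.2 z -3.4 mm  feedF 2.26 latF -0.41 Fz 2.07
t 17.55 est centre x 66.4 lat -1.2 z -3.5 mm  feedF 5.12 latF -0.45 Fz 4.79
t 17.75 est centre x 66.4 lat -1.2 z -3.6 mm  feedF 9.28 latF -0.29 Fz 6.52
```

The force rises at about 66.4 mm, which is the plunger or its preload. I'll press on in 0.5 mm commanded steps, watching both force and travel.

```bash
python3 -m creep '[[-0.0003,0,0,0,0],[-0.0002,0,0,0,0]]' >/dev/null && python3 g.py 11.5 && python3 -m creep '[[-0.0003,0,0,0,0],[-0.0002,0,0,0,0]]' >/dev/null && python3 g.py 11.5 && python3 -m creep '[[-0.0003,0,0,0,0],[-0.0002,0,0,0,0]]' >/dev/null && python3 g.py 11.5
```

```text
t 17.95 est centre x 66.4 lat -1.2 z -3.6 mm  feedF 9.41 latF 0.72 Fz 7.63
t 18.15 est centre x 66.4 lat -1.2 z -3.6 mm  feedF 10.55 latF 1.84 Fz 10.04
t 18.35 est centre x 66.5 lat -1.2 z -3.7 mm  feedF 10.58 latF 0.81 Fz 10.09
```

The upward force on the tool grows with the push: the arm droops against pad friction and presses the standard onto the floor, so friction takes up part of the push. I'll relieve that by raising the tool slightly.

```bash
python3 -m creep '[[0,0,-0.0004,0,0],[0,0,-0.0003,0,0]]' >/dev/null; python3 g.py 13; python3 -m creep '[[0,0,-0.0004,0,0],[0,0,-0.0003,0,0]]' >/dev/null;  python3 g.py 13
```

```text
t 18.55 est centre x 66.6 lat -1.2 z -3.5 mm  feedF 8.30 latF -0.37 Fz 2.62
t 18.75 est centre x 66.7 lat -1.3 z -3.3 mm  feedF 6.59 latF 0.51 Fz -0.84
```

```bash
python3 -m creep '[[-0.0003,0,-0.0001,0,0],[-0.0002,0,-0.0001,0,0]]' >/dev/null; python3 g.py 10.5 && python3 -m creep '[[-0.0003,0,-0.0001,0,0],[-0.0002,0,-0.0001,0,0]]' >/dev/null && python3 g.py 10.5 && python3 -m creep '[[-0.0003,0,-0.0001,0,0],[-0.0002,0,-0.0001,0,0]]' >/dev/null && python3 g.py 10.5 && python3 -m creep '[[-0.0003,0,-0.0001,0,0],[-0.0002,0,-0.0001,0,0]]' >/dev/null && python3 g.py 10.5
```

```text
t 18.95 est centre x 66.8 lat -1.3 z -3.2 mm  feedF 8.27 latF -0.05 Fz -0.22
t 19.15 est centre x 66.8 lat -1.4 z -3.2 mm  feedF 9.18 latF 0.62 Fz -0.26
t 19.35 est centre x 66.9 lat -1.4 z -3.2 mm  feedF 8.85 latF 0.52 Fz -0.22
t 19.55 est centre x 67.1 lat -1.4 z -3.1 mm  feedF 9.58 latF 0.63 Fz 0.10
```

```bash
python3 -m creep '[[-0.0003,0,-0.0001,0,0],[-0.0002,0,-0.0001,0,0]]' >/dev/null; python3 g.py 12.5 && python3 -m creep '[[-0.0003,0,-0.0001,0,0],[-0.0002,0,-0.0001,0,0]]' >/dev/null && python3 g.py 12.5 && python3 -m creep '[[-0.0003,0,-0.0001,0,0],[-0.0002,0,-0.0001,0,0]]' >/dev/null && python3 g.py 12.5 && python3 -m creep '[[-0.0003,0,-0.0001,0,0],[-0.0002,0,-0.0001,0,0]]' >/dev/null && python3 g.py 12.5; python3 -m creep '[[0,0,0,0,0],[0,0,0,0,0]]' >/dev/null; python3 g.py
```

```text
t 19.75 est centre x 67.1 lat -1.4 z -3.1 mm  feedF 10.54 latF 0.29 Fz -0.16
t 19.95 est centre x 67.2 lat -1.4 z -3.0 mm  feedF 11.51 latF -0.32 Fz -0.46
t 20.15 est centre x 67.4 lat -1.5 z -3.0 mm  feedF 10.99 latF -1.04 Fz -0.30
t 20.35 est centre x 67.5 lat -1.5 z -2.9 mm  feedF 11.77 latF 0.36 Fz -0.62
t 20.55 est centre x 67.5 lat -1.5 z -2.9 mm  feedF 11.85 latF 1.23 Fz 0.28
```

```bash
python3 -m creep '[[-0.0003,0,-0.0001,0,0],[-0.0002,0,-0.0001,0,0]]' >/dev/null; python3 g.py 13.2 && python3 -m creep '[[-0.0003,0,-0.0001,0,0],[-0.0002,0,-0.0001,0,0],[0,0,0,0,0]]' >/dev/null && python3 g.py 13.2; python3 -m creep '[[0.0005,0,0.0002,0,0],[0.0005,0,0.0002,0,0],[0.0005,0,0.0002,0,0],[0.0005,0,0.0002,0,0]]' >/dev/null; python3 g.py; python3 -m creep '[[0.0005,0,0.0002,0,0],[0.0005,0,0.0002,0,0],[0.0005,0,0.0002,0,0],[0.0005,0,0.0002,0,0]]' >/dev/null; python3 g.py;  python3 -m creep '[[0.0005,0,0.0001,0,0],[0.0005,0,0.0001,0,0],[0.0005,0,0.0001,0,0],[0.0005,0,0,0,0]]' >/dev/null; python3 g.py
```

```text
t 20.75 est centre x 67.5 lat -1.5 z -2.9 mm  feedF 12.66 latF -0.16 Fz 0.30
t 21.05 est centre x 67.7 lat -1.5 z -2.8 mm  feedF 12.58 latF -0.41 Fz 0.61
t 21.45 est centre x 67.4 lat -1.5 z -3.1 mm  feedF 9.07 latF -0.55 Fz -0.74
t 21.85 est centre x 67.0 lat -1.4 z -3.3 mm  feedF 6.71 latF -0.22 Fz 0.04
t 22.25 est centre x 66.6 lat -1.4 z -3.1 mm  feedF 5.44 latF 0.49 Fz -2.17
```

Seated: total push 12.6 N and about 1.2 mm of spring travel. I'll keep easing off slowly.

```bash
python3 -m creep '[[0.0005,0,0.0002,0,0],[0.0005,0,0.0002,0,0],[0.0005,0,0.0002,0,0],[0.0005,0,0.0001,0,0]]' >/dev/null; python3 g.py; python3 -m creep '[[0.0005,0,0.0002,0,0],[0.0005,0,0.0001,0,0],[0.0005,0,0.0001,0,0],[0.0005,0,0,0,0]]' >/dev/null; python3 g.py;  python3 -m creep '[[0.0005,0,0,0,0],[0.0005,0,0,0,0],[0.0005,0,0,0,0],[0.0005,0,0,0,0],[0.0005,0,0,0,0],[0.0005,0,0,0,0]]' >/dev/null; python3 g.py; python3 -m creep '[[0.001,0,0,0,0],[0.001,0,0,0,0],[0.001,0,0,0,0],[0.001,0,0,0,0],[0.001,0,0,0,0],[0.001,0,0,0,0]]' >/dev/null; python3 g.py
```

```text
t 22.65 est centre x 66.5 lat -1.2 z -2.7 mm  feedF 4.30 latF -0.13 Fz -2.27
t 23.05 est centre x 66.2 lat -1.2 z -2.3 mm  feedF 1.45 latF -0.09 Fz -0.04
t 23.65 est centre x 61.6 lat -1.2 z -3.0 mm  feedF -0.85 latF -0.17 Fz 0.75
t 24.25 est centre x 55.5 lat -1.2 z -3.0 mm  feedF -0.14 latF 0.14 Fz 0.56
```

```bash
python3 -m creep '[[0.002,0,0,0,0],[0.004,0,0,0,0],[0.004,0,0,0,0],[0,0,-0.015,0,0],[0,0,-0.03,0,0],[0,0,-0.04,0,0],[0,0,-0.04,0,0],[0,0,0,0,0],[0,0,0,0,0]]'
python3 - <<'E'
from h import *; import fit
T0=np.load("w3T.npy"); delta(*T0[:3,3],81.45)
E
```

```text
t: 25.15
eef_pos: [0.6169, -0.0768, 0.1241]
tool_rot: [0.002, 0.083, 0.997, 0.0]
contact_force: [0.4, -0.1, 0.4]
gripper_width: 0.001
grasp_force: 0.0
tool y deg 80.50 delta [0.0142 0.0061 0.0038] turn -0.0167
```

```bash
python3 -m creep '[[0.007,0.003,0.002,-0.017,0],[0.007,0.003,0.002,0,0],[0,0,0,0,0],[0,0,0,0,0],[0,0,0,0,0]]' | head -2
python3 - <<'E'
from h import *; import fit
T=wpose(); im=eyes.read_camera("wrist"); np.save("w6T.npy",T); cv2.imwrite("pics/w6.png",im)
g=cv2.cvtColor(im,cv2.COLOR_BGR2GRAY).astype(int); g0=cv2.cvtColor(cv2.imread("pics/w3.png"),cv2.COLOR_BGR2GRAY).astype(int)
print("leaf tip/pin px w3,w6",[proj("wrist",fit.W(fit.p,q),t).round(0).tolist() for t in(np.load("w3T.npy"),T) for q in((0,-.0235,.021),(0,.0055,.021))])
print("w3 rows (mean cols 298-322)\n",{r:int(g0[r,298:322].mean()) for r in range(176,200,2)},"\nw6\n",{r:int(g[r,298:322].mean()) for r in range(172,206,2)})
# standard's top in front of hood, seen by the scene camera & flap region
s=eyes.read_camera("scene"); t=eyes.read_camera("top"); cv2.imwrite("pics/s6.png",s); cv2.imwrite("pics/t6.png",t)
print("K14 top expected scene px",proj("scene",fit.W(fit.p,(.056,0,.042))).round(0))
E
```

```text
t: 25.65
eef_pos: [0.603, -0.0687, 0.1177]
leaf tip/pin px w3,w6 [[[288.0, 189.0]], [[323.0, 190.0]], [[288.0, 191.0]], [[323.0, 192.0]]]
w3 rows (mean cols 298-322)
 {176: 62, 178: 35, 180: 35, 182: 36, 184: 40, 186: 52, 188: 105, 190: 116, 192: 63, 194: 65, 196: 65, 198: 65} 
w6
 {172: 64, 174: 65, 176: 64, 178: 57, 180: 33, 182: 34, 184: 34, 186: 43, 188: 50, 190: 108, 192: 106, 194: 63, 196: 63, 198: 64, 200: 64, 202: 64, 204: 64}
K14 top expected scene px [[355. 170.]]
```

The leaf profile is the same as before, shifted 2 px as predicted, so the flap is shut. Next, a numeric check that the standard sits by the stop, and that the four others are still on the tray.

Run:
```python
from h import *; import fit
T=np.load("w6T.npy"); g=cv2.imread("pics/w6.png",0); s=cv2.imread("pics/s6.png",0); s0=cv2.imread("pics/scene0.png",0)
for x in range(24,68,3):
    q=fit.W(fit.p,(x/1e3,0,.042)); q2=fit.W(fit.p,(x/1e3,.014,.042)); P=[proj("wrist",a,T)[0].round().astype(int) for a in(q,q2)]; S=proj("scene",q)[0].round().astype(int)
    print(x,[(*p.tolist(),int(g[p[1],p[0]])) for p in P if p[1]<400],"scene",S.tolist(),int(s[S[1],S[0]]),"before",int(s0[S[1],S[0]]))
d=cv2.absdiff(s,s0)[195:300,205:345]; n,l,st,ce=cv2.connectedComponentsWithStats((d>40).astype(np.uint8)); print("tray changes",[(r[:2]+[205,195]).tolist()+r[2:].tolist() for r in st[1:] if r[4]>15])
```

```text
24 [(316, 228, 26), (333, 228, 61)] scene [361, 176] 78 before 84
27 [(316, 232, 38), (333, 232, 59)] scene [360, 175] 73 before 85
30 [(316, 235, 31), (333, 235, 25)] scene [360, 175] 73 before 85
33 [(315, 239, 31), (333, 239, 36)] scene [359, 174] 86 before 86
36 [(315, 242, 60), (333, 242, 34)] scene [359, 174] 86 before 86
39 [(315, 246, 54), (333, 246, 53)] scene [358, 173] 91 before 84
42 [(315, 249, 56), (333, 249, 53)] scene [358, 172] 91 before 83
45 [(315, 252, 54), (333, 253, 56)] scene [357, 172] 96 before 73
48 [(315, 256, 52), (333, 256, 52)] scene [357, 171] 141 before 72
51 [(315, 259, 54), (332, 260, 55)] scene [356, 171] 137 before 72
54 [(315, 263, 52), (332, 263, 51)] scene [356, 170] 167 before 72
57 [(315, 266, 49), (332, 266, 50)] scene [355, 170] 129 before 72
60 [(315, 269, 45), (332, 270, 49)] scene [355, 169] 116 before 75
63 [(315, 273, 56), (332, 273, 54)] scene [354, 169] 125 before 69
66 [(315, 276, 55), (332, 276, 47)] scene [354, 168] 107 before 70
tray changes [[262, 230, 16, 10, 102], [270, 244, 15, 12, 86]]
```

The scene camera shows the standard's white top from about 47–48 mm on, where it should be by the stop. The tray changed only at the centre spot. Handing in.

```bash
python3 -c "
from station import bot; print(bot.hand_in())"
```

```text
the job is handed in; nothing more can be done
None
```

I loaded standard_2 (the one marked K-14) through the flap and seated it on the stop with about 12.6 N of push. I eased off at about 5 mm/s, the flap checked shut, the other four standards are still on the tray, and the job is handed in at about 26 s.

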